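# Move a template to the fold-out hook and fold the emptied hook away

### The arm

A 6-joint arm with a two-finger parallel gripper is mounted at the origin on the work surface. World frame = base frame: x ahead of the robot, y to its left, z up, the work surface at z = 0. Lengths are in mm, angles in rad, forces in N, time in s.
With the tool pointing down it reaches from about 400 to 925 mm from the base axis. Payload 3.4 kg.
Tool frame: the origin (TCP) lies on the centre line of the jaws, within the pads' length; the fingertips stand 8 mm ahead of it and the grasp point (between the pads) lies 11 mm behind it; z points along the fingers, y is the direction in which the jaws open and shut (so a half turn about z gives the same grasp; the last joint's range is limited). The gripper opens to 85 mm and grips with 20 to 120 N. Pads are 22 mm wide; open, the fingers measure 114 mm over their backs; the gripper's body (76 mm by 85 mm) begins 54 mm behind the grasp point. The pads swing forward as they close: fully open they stand 13 mm farther back than shut.
Start: joints at [-1.351, 0.307, 1.506, -0, 1.328, -0.073], TCP at [165.94, -550.541, 239.305] pointing down, gripper open.
Joint ranges: [-3.12, 3.12], [-1.05, 2.28], [0.14, 2.33], [-1.42, 4.57], [0.1, 2.73], [-2.68, 2.68]. Speed limits (rad/s): [2.57, 2.57, 3.14, 3.14, 3.14, 3.14].

### API

Orientations are given as a rotation vector (axis times angle).
In Python, from cell import robot, get_image gives the robot as it stands. The module is installed in compiled form; this text tells all that it offers.
- The arm moves only by the tool arm_command, never from a script. Its argument "commands" is one flat list of numbers, 7 for each row, row after row: the shift along the tool's x, y, z in m, then the turn, a rotation vector about the tool's x, y, z in degrees, then the opening, from -1 (shut) to 1 (fully open), so that 0 is half open. A call has 1 to 12 rows; each row shifts and turns the commanded pose from where the row before left it, along the tool's axes as they then stand; what a row does not reach is not made up. A row lasts 1/8 s, in which the tool goes at most 62.5 mm and 10.7 degrees, less where a joint would pass 70% of its speed; a pose out of reach is approached as far as the arm can. A call is refused whole if a number of a shift passes 0.0625 or a number of a turn 10.7, either way. A call with a gripper value outside its range is refused whole. The fingers move at their own pace and stop on an object; the grip force is fixed at half the most. Time passes only in rows, so rows that do not move let the fingers close. It gives the time, the measured TCP pose, the force and the opening at its end, in the units of the state.
- robot.observe(): the state, without advancing time (a new reading comes with each control period).
- get_image(name): name is "scene" or "top" or "wrist"; returns a dict with "color" (400x640x3 uint8, red, green, blue), "fovy" (degrees; the focal length in pixels is half the picture's height over the tangent of half this angle, whatever the lens; pixels are square), "cx", "cy" (the principal point, pixels), "world_to_cam" (4x4, takes a point from world to camera coordinates). Camera axes: x right, y down, z forward; pixel columns grow to the right and rows downward; lengths in mm; the calibration is good to about 2 mm. A picture is of the moment at which its call begins. There is no depth.
- robot.hand_in(): hands the job in, once; it reports no verdict.
The state is a dict: "time_s": time; "q": joint angles; "joint_vel": joint speeds; "tau": joint torques, N m; "position": TCP position; "ee_rot": TCP orientation; "wrist_force": force on the tool from outside, world axes, zero at the start; "torque": the same for the moment, N m; "opening": opening from 0.0 (shut) to 1.0 (fully open).
Only numpy, scipy, OpenCV 4.12 (cv2) and the standard library are available. Lean on these libraries where they do the work, as an engineer would, in place of code of your own. Each camera call takes 0.05 s, during which the arm holds its last target. There are 200 camera calls.

### The job

The orange template hangs on one of the two swing-out hooks of the hook rail. Push the other, folded hook out until you feel its stop, wherever that is, and lean on it there with 10 to 20 N for half a second to set the hinge; hang the template on it, right back against the rail and down in the notch at the hook's root, let go, then push the emptied hook back to the rail as far as it goes and set it against its stop in the same way. Push the hook arms, do not grip them; never push them, or press the template on hooks or rail, with more than 25 N; never lower the template to the bench, and leave everything else where it is.

Things in the scene. Friction and masses are not known exactly. Their poses are not given: they have to be found in the camera images.
- rail: Hook rail: plywood board 20 mm thick, 560 mm long (its y), 70 mm tall, on two steel posts behind it, fixed. Origin on the bench under the board's middle; x points away from the robot; front face at x = -10 mm; top edge 220 mm over the bench, with nothing above it but the hooks' turned-up ends and the template.
- hook_used: Fixed steel base plate (40 mm wide, 3 mm thick) of the hook on which the template hangs at the start. Origin on the board's front face at the board's top edge; axes as the rail's (x into the board, y left along it, z up). Either hook may be the left or the right one.
- hook_free: The same base plate of the other hook, which starts folded or nearly so and must receive the template. Origin and axes as for hook_used.
- peg_used: Yellow arm of hook_used. Origin on its vertical hinge pin (x = -11 mm, y = 0 of hook_used), level with the board's top edge; its y axis runs along the arm. Folded: along the base's +y; opens counter-clockwise from above. Hard stops not known exactly: folded at 0 to 0.12 rad off the board, out near square; starts out. Stays where left (friction 0.25 N m, 2.4 N at the end); pushed, not gripped.
- peg_free: The same for hook_free's arm; it starts 0 to 0.5 rad off the board, and its hard stop when out lies somewhere from 1.37 to 1.69 rad off the board (1.571 is square), different each time: to be felt for slowly (20 mm/s or so, hit fast it jars). At a stop the push rises steeply; elsewhere it is 2 to 4 N.
- tip_used (a point): Centre of the top of the arm's turned-up end: upright round pin, 12 mm thick, 105 mm from the hinge pin, top 34 mm above the board's top edge. The bar: 12 mm wide, 10 to 110 mm from the hinge pin, from 10 mm below to 6 mm above the board's top edge.
- tip_free (a point): The same on hook_free's arm. When folded, fingers can get behind the turned-up end only above the board's top edge.
- notch_free (a point): Middle of the notch at hook_free's root, 6 mm in front of the board's face, level with its top edge: the place of the template's origin when hung home. The notch is the top of the 10 mm radius barrel round the hinge pin, 6 mm lower than the bar's top; it reaches to 21 mm from the board's face.
- template: Orange plastic panel, 170 to 350 g, 12 mm thick (its x), 110 mm wide (y), with an opening 58 mm wide, 76 mm tall for the hook arm. Origin: middle of the opening's top edge, mid-thickness; z up; bottom 126 mm lower. Starts on the bar, 35 to 45 mm in front of the board. Goes on and off along the arm over the turned-up end, lifted with its origin 34 to 66 mm above the board's top edge.
- tab (a point): Middle of the template's grip tab, 34 mm above its origin: 56 mm wide, 36 mm tall, top 52 mm above the origin. Gripped from above across the 12 mm thickness; open the fingers only partly (about 40 mm), to clear the turned-up end in front.
- sander: Bystander, to be left alone: palm sander, 128 mm across, 108 mm tall; origin under its centre
- muffs: Bystander, to be left alone: white ear defenders lying flat, 150 by 170 mm, 75 mm tall; origin under the cups
- cutout_a: Bystander, to be left alone: dark steel branch-shaped cutout lying flat, 165 mm long, 6 mm thick; origin under its centre
- cutout_b: Bystander, to be left alone: second dark steel cutout, the same
- disc_stack: Bystander, to be left alone: red stack of sanding discs, 125 mm across, 18 mm tall; origin under its centre
- driver: Bystander, to be left alone: blue screwdriver lying on the bench, along its x
- sand_block: Bystander, to be left alone: cork sanding block, 100 by 60 by 35 mm; origin under its centre
- bolt_tin: Bystander, to be left alone: steel tin, 70 mm across, 50 mm tall; origin under its centre
There are look-alikes about, which are no part of the job. Leave any black or pink look-alike of the template alone.

How it is judged (in metres and radians):
On the way, in this order (a step that is already met when the one before it is completed fails the run):
1. the folded hook is swung out and pressed against its stop with over 8 N, the template still on the other hook (y of tip_free in the frame of hook_free below 0.026 m and contact force between the fingers and peg_free above 8 N and horizontal distance between template and hook_used below 0.08 m), for 0.2 s.
2. the template hangs home on that hook, let go (y of tip_free in the frame of hook_free below 0.026 m and x of template in the frame of hook_free between -0.012 and 0 m and y of template in the frame of hook_free between -0.012 and 0.012 m and z of template in the frame of hook_free between -0.004 and 0.0035 m and angle between template's own z axis and vertical below 0.09 rad and contact force between the fingers and template below 0.1 N), for 0.3 s.
3. the emptied hook is folded and pressed against its stop with over 8 N (x of tip_used in the frame of hook_used above -0.028 m and contact force between the fingers and peg_used above 8 N), for 0.2 s.
At the end, for the whole second after the job is handed in: Free hook out: its end at most 26 mm left of its base's middle. Template at rest on it, upright (0.09 rad), within 6 mm of its home distance from the board, 12 mm sideways, -4 to +3.5 mm of notch height. Emptied hook folded: the middle of its end within 28 mm of the board's face (y of tip_free in the frame of hook_free below 0.026 m and x of tip_used in the frame of hook_used above -0.028 m and x of template in the frame of hook_free between -0.012 and 0 m and y of template in the frame of hook_free between -0.012 and 0.012 m and z of template in the frame of hook_free between -0.004 and 0.0035 m and angle between template's own z axis and vertical below 0.09 rad and linear speed of template below 0.02 m/s); the robot touches nothing.
It fails at once if a hook arm is pushed with more than 25 N (contact force between the fingers and peg_used above 25 N or contact force between the fingers and peg_free above 25 N).
It fails at once if the template is pressed against a hook arm or the rail with more than 25 N (contact force between template and peg_used above 25 N or contact force between template and peg_free above 25 N or contact force between template and rail above 25 N).
It fails at once if the template is dropped or laid on the bench (height (world z) of template below 0.19 m).
It fails at once if another thing on the bench is disturbed (moved over 15 mm) (distance of any of sander, muffs, cutout_a, cutout_b, disc_stack, driver, sand_block, bolt_tin from where it was at the start of the episode above 0.015 m).
It also fails if it takes over 72 s, if anything falls off the work surface, if the arm or the gripper's body presses on something with over 40 N, if the wrist force passes 120 N, or if a joint passes its speed limit or range.

## Working session

There is one attempt and no reset: what is moved stays moved. The work goes in short steps, Python scripts to look and compute and a tool call to move; the robot and the scene stay as the last step left them, time stands still between calls to the robot, and variables do not carry over. Pictures are saved under pics/ and viewed, about 8 in all and at most 12, crops included, and the job is handed in when it is done.

Besides the shell and the picture viewer there is one more tool, called after "Call:" by a JSON object that holds its "name" and its "arguments". arm_command: Moves the arm, as the interface text tells. Its arguments: {"type":"object","properties":{"commands":{"type":"array","items":{"type":"number"}}},"required":["commands"]}

```bash
ls; mkdir -p pics; cat > h.py <<'E'
import numpy as np, cv2
from cell import robot, get_image
def K(im):
    f=200/np.tan(np.radians(im["fovy"])/2); return np.array([[f,0,im["cx"]],[0,f,im["cy"]],[0,0,1]])
def proj(im,P):
    P=np.atleast_2d(P); W=np.array(im["world_to_cam"]); c=P@W[:3,:3].T+W[:3,3]; p=c@K(im).T; return p[:,:2]/p[:,2:]
def ray(im,uv):
    W=np.array(im["world_to_cam"]); R=W[:3,:3]; o=-R.T@W[:3,3]; d=R.T@np.linalg.inv(K(im))@np.array([uv[0],uv[1],1.]); return o,d
def atz(im,uv,z):
    o,d=ray(im,uv); return o+d*(z-o[2])/d[2]
def save(im,n,box=None,s=1):
    c=im["color"][...,::-1]
    if box: c=c[box[1]:box[3],box[0]:box[2]]
    cv2.imwrite("pics/"+n,cv2.resize(c,None,fx=s,fy=s,interpolation=cv2.INTER_CUBIC))
E
python3 - <<'E'
from h import *
import pickle
d={n:get_image(n) for n in("scene","top")}
pickle.dump(d,open("im0.pkl","wb"))
for n in d:
    save(d[n],n+"0.png"); im=d[n]; W=np.array(im["world_to_cam"]); print(n,im["fovy"],im["cx"],im["cy"],-W[:3,:3].T@W[:3,3],W[:3,:3].round(3).tolist())
print(robot.observe())
a=np.vstack([d["scene"]["color"],d["top"]["color"]])
cv2.imwrite("pics/both0.png",cv2.resize(a,None,fx=.75,fy=.75,interpolation=cv2.INTER_AREA)[...,::-1])
E
```

```text
pics
scene 55.21664208076651 318.62208841899053 197.8524513899389 [1480.55175933   12.34245116  817.69511553] [[-0.006, 1.0, -0.014], [0.548, -0.008, -0.837], [-0.837, -0.013, -0.547]]
top 44.982991354746744 324.63478798889076 197.14606446768786 [ 339.32107002   12.38214424 1471.25688778] [[0.025, -1.0, 0.018], [-0.995, -0.026, -0.092], [0.092, -0.015, -0.996]]
{'time_s': 0.1, 'q': array([-1.35151836e+00,  3.07491222e-01,  1.50756662e+00,  3.33130422e-05,
        1.32836752e+00, -7.34953967e-02]), 'joint_vel': array([-0.00272761, -0.00198091, -0.00131986,  0.00067335,  0.0005642 ,
       -0.00053388]), 'tau': array([ 4.38288816e-04, -4.58527744e+01, -2.52606636e+01, -2.33862615e-06,
        5.56484680e-03, -3.18664638e-05]), 'position': array([ 165.8067309 , -549.93559081,  238.46810882]), 'ee_rot': array([-3.10618325e+00, -4.57967164e-01,  1.58910116e-04]), 'wrist_force': array([ 0.86415848, -0.00982561, -0.31599423]), 'torque': array([0.01714637, 0.00466613, 0.08279248]), 'opening': 1.000225854265577}
```

View pics/both0.png

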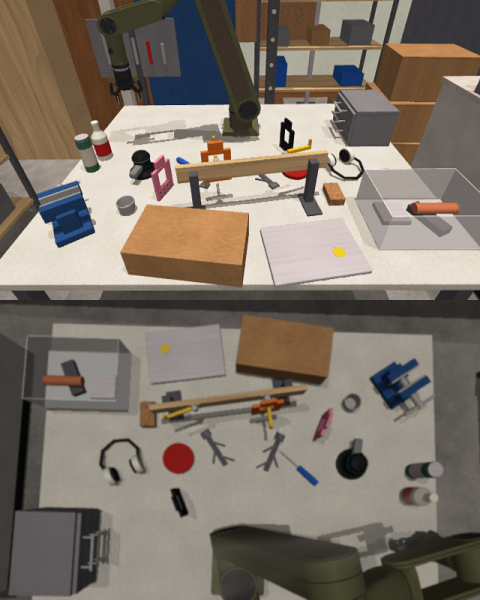

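The picture shows the rail at top-image px (195–410, 115–165). The free yellow arm is on the left at about (237,150). The orange template is at (357,140), on the arm that ends near (358,165). Possible mix-ups are the pink panel at (432,165) and the black one at (238,268). I choose the orange one and check it in a close crop.

```bash
python3 - <<'E'
from h import *
import pickle
d=pickle.load(open("im0.pkl","rb"))
t=d["top"]["color"][95:185,190:420]; s=d["scene"]["color"][170:290,215:445]
a=np.vstack([cv2.resize(t,(782,306),interpolation=cv2.INTER_CUBIC),cv2.resize(s,(552,288),interpolation=cv2.INTER_CUBIC,).copy() if 0 else cv2.copyMakeBorder(cv2.resize(s,(552,288),interpolation=cv2.INTER_CUBIC),0,0,0,230,0)])
cv2.imwrite("pics/crop1.png",a[...,::-1])
E
```

```text
(no output)
```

View pics/crop1.png

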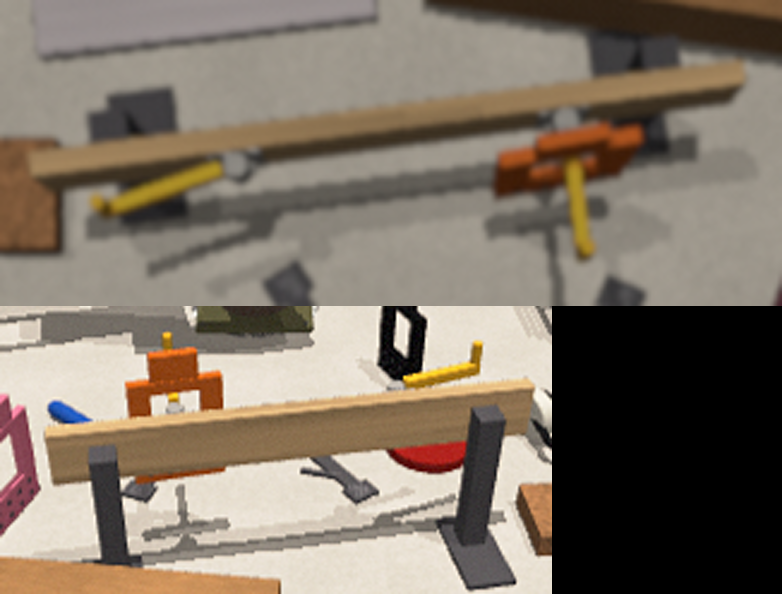

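The crop confirms it: orange template at crop px (570,155) on the right (used) arm, whose tip is at (585,245). The free arm runs from its hinge at (238,163) to its tip at (98,203). The pink and black panels stand clear of the work. Next is a coarse fit.

```bash
cat > fit.py <<'E'
from h import *
def model(p):
    # p: rx,ry,yaw, yf,thf, yu,thu, dist
    rx,ry,yaw,yf,tf,yu,tu,ds=p
    R=np.array([[np.cos(yaw),-np.sin(yaw)],[np.sin(yaw),np.cos(yaw)]])
    w=lambda x,y,z:np.r_[R@[x,y]+[rx,ry],z]
    arm=lambda y,t,r,z:w(-21-r*np.sin(t),y+r*np.cos(t),z)
    m={}
    for a,x in(("F",-10),("B",10)):
        for b,y in(("L",280),("R",-280)): m[a+b]=w(x,y,220); m[a+b+"b"]=w(x,y,150)
    m["tf"]=arm(yf,tf,105,254);m["tu"]=arm(yu,tu,105,254)
    m["hf"]=arm(yf,tf,0,220);m["hu"]=arm(yu,tu,0,220)
    m["arm"]=arm; m["w"]=w
    return m
E
python3 - <<'E'
from fit import *
import pickle
from scipy.optimize import least_squares
d=pickle.load(open("im0.pkl","rb"))
T=lambda u,v:(190+u/3.4,95+v/3.4); S=lambda u,v:(215+u/2.4,170+(v-306)/2.4)
obs=[("top","BL",T(30,152)),("top","BR",T(739,62)),("top","tf",T(98,202)),("top","tu",T(585,243)),("top","hf",T(238,163)),
("scene","BL",S(533,387)),("scene","BR",S(47,430)),("scene","BLb",S(533,430)),("scene","BRb",S(52,484)),("scene","tf",S(476,343)),("scene","tu",S(167,335))]
def res(p):
    m=model(p); return np.concatenate([[0 if 0 else 0]]+[proj(d[c],m[k])[0]-uv for c,k,uv in obs])
r=least_squares(res,[600,0,0.1,150,.2,-150,1.57,40],loss="soft_l1")
print(r.x.round(3)); 
for (c,k,uv),e in zip(obs,res(r.x)[1:].reshape(-1,2)): print(c,k,e.round(1))
m=model(r.x); print({k:m[k].round(0) for k in("tf","tu","hf","hu")})
np.save("fit0.npy",r.x)
print(atz(d["top"],T(586,250),220))
E
```

```text
[ 6.30763e+02  5.28850e+01  1.55000e-01  1.18619e+02 -1.23650e+01
 -1.70504e+02 -1.55847e+02  4.00000e+01]
top BL [-1.9 -0.1]
top BR [0.6 0.1]
top tf [ 0.  -0.5]
top tu [-0.1 -0.1]
top hf [-0.3  0.5]
scene BL [ 1.2 -0.9]
scene BR [-0.9  1.4]
scene BLb [-2.6  1.4]
scene BRb [ 0.5 -0.4]
scene tf [-0.4 -0.7]
scene tu [-0.1 -0.3]
{'tf': array([555., 265., 254.]), 'tu': array([ 533., -100.,  254.]), 'hf': array([592., 167., 220.]), 'hu': array([ 636., -119.,  220.])}
[ 532.82961656 -103.83329259  220.        ]
```

Call:
{"name": "arm_command", "arguments": {"commands": [0.0446,-0.0127,-0.0303,0,0,0,-1,0.0446,-0.0127,-0.0303,0,0,0,-1,0.0446,-0.0127,-0.0303,0,0,0,-1,0.0446,-0.0127,-0.0303,0,0,0,-1,0.0446,-0.0127,-0.0303,0,0,0,-1,0.0446,-0.0127,-0.0303,0,0,0,-1]}}

```text
time_s: 0.85
position: [401.1, -399.2, 421.7]
ee_rot: [-3.107, -0.458, 0.001]
wrist_force: [0.9, -1.3, 0.5]
opening: 0.001
```

Call:
{"name": "arm_command", "arguments": {"commands": [0.0226,-0.0532,0,0,0,0,-1,0.0226,-0.0532,0,0,0,0,-1,0.0226,-0.0532,0,0,0,0,-1,0.0226,-0.0532,0,0,0,0,-1,0.0226,-0.0532,0,0,0,0,-1,0.0226,-0.0532,0,0,0,0,-1,0.0226,-0.0532,0,0,0,0,-1,0.0226,-0.0532,0,0,0,0,-1,0,0,0,0,0,0,-1,0,0,0,0,0,0,-1]}}

```text
time_s: 2.1
position: [450.1, 59.2, 420.7]
ee_rot: [3.107, 0.46, -0.002]
wrist_force: [-1.0, 0.1, 0.7]
opening: -0.002
```

```bash
python3 - <<'E'
from h import *
import pickle
d={n:get_image(n) for n in("wrist","scene")}
pickle.dump(d,open("im1.pkl","wb")); im=d["wrist"]
save(im,"w1.png"); W=np.array(im["world_to_cam"]); print(im["fovy"],im["cx"],im["cy"],-W[:3,:3].T@W[:3,3],W[:3,:3].round(3).tolist())
o=robot.observe(); print(o["position"],o["ee_rot"],o["wrist_force"],o["q"],o["time_s"])
E
```

```text
69.87374992031582 329.40515435086644 199.28284968140144 [520.81559187  80.25037613 555.93407056] [[0.289, -0.957, 0.002], [-0.917, -0.277, 0.289], [-0.276, -0.085, -0.957]]
[450.27910938  58.16927111 420.87852331] [ 3.10786846e+00  4.55626036e-01 -1.08148690e-03] [ 0.25971197 -0.22143277 -0.32490012] [ 3.58542363e-02  3.87496761e-02  1.40172675e+00 -5.80600695e-04
  1.70174557e+00  1.31544081e+00] 2.2
```

View pics/w1.png

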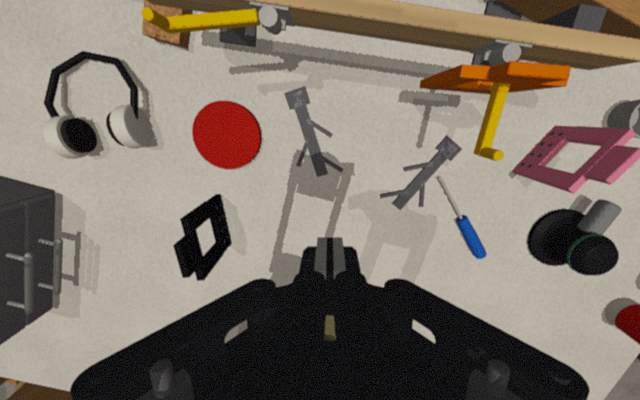

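The wrist view shows the free arm with its tip at about (150,14) and hinge at (268,17). The used arm has its tip at about (490,154) and hinge at about (502,52), and the template is at (500,75). I zoom in for precise pixels.

```bash
python3 - <<'E'
from h import *
import pickle
im=pickle.load(open("im1.pkl","rb"))["wrist"]["color"]
a=cv2.resize(im[0:45,130:300],(765,202),interpolation=cv2.INTER_CUBIC)
b=cv2.resize(im[30:170,410:590],(514,400)[:2],interpolation=cv2.INTER_CUBIC)
b=cv2.copyMakeBorder(b[:395],0,0,0,765-514,0)
cv2.imwrite("pics/w1z.png",np.vstack([a,b])[...,::-1])
E
```

```text
(no output)
```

View pics/w1z.png

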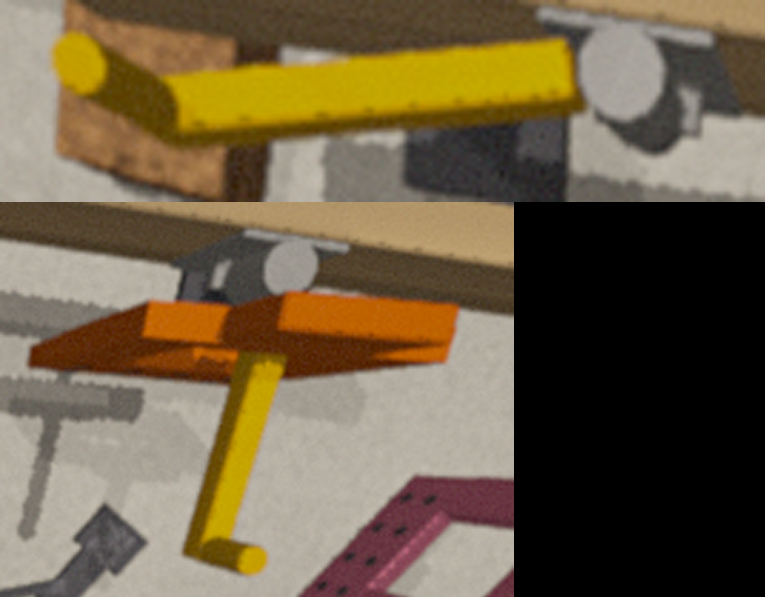

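```bash
python3 - <<'E'
from fit import *
import pickle
from scipy.optimize import least_squares
d0=pickle.load(open("im0.pkl","rb")); d=dict(d0); d["wrist"]=pickle.load(open("im1.pkl","rb"))["wrist"]
T=lambda u,v:(190+u/3.4,95+v/3.4); S=lambda u,v:(215+u/2.4,170+(v-306)/2.4)
w=d["wrist"]
for n,uv,z in(("tf",(147.6,14.2),254),("hf",(267.8,16.4),220),("tu",(498.6,155.3),254),("hu",(511.9,52.4),220),("tab",(539.2,71),278),
 ("tabL",(410+277/2.857,30+131/2.857),278),("tabR",(410+452/2.857,30+143/2.857),278)): print(n,atz(w,uv,z).round(1))
obs=[("top","BL",T(30,152),1),("top","BR",T(739,62),1),("top","tf",T(98,202),1),("top","tu",T(585,243),1),("top","hf",T(238,163),1),
("scene","BL",S(533,387),1),("scene","BR",S(47,430),1),("scene","tf",S(476,343),1),("scene","tu",S(167,335),1),
("wrist","tf",(147.6,14.2),2),("wrist","hf",(267.8,16.4),2),("wrist","tu",(498.6,155.3),2),("wrist","hu",(511.9,52.4),2)]
def res(p):
    m=model(p); return np.concatenate([k4*(proj(d[c],m[k])[0]-uv) for c,k,uv,k4 in obs])
r=least_squares(res,[630,50,0.15,120,.2,-170,1.5,40],loss="soft_l1")
print(r.x.round(3)); 
for (c,k,uv,_),e in zip(obs,res(r.x).reshape(-1,2)): print(c,k,e.round(1))
m=model(r.x); print({k:m[k].round(1) for k in("tf","tu","hf","hu")})
np.save("fit1.npy",r.x)
E
```

```text
tf [555.8 265.2 254. ]
hf [593.5 167.8 220. ]
tu [ 531.7 -103.3  254. ]
hu [636.  -88.1 220. ]
tab [609.6 -89.4 278. ]
tabL [597.6 -63.6 278. ]
tabR [ 610.5 -118.2  278. ]
[ 6.33863e+02  5.24920e+01  1.63000e-01  1.20010e+02  2.06000e-01
 -1.39074e+02  1.55000e+00  4.00000e+01]
top BL [-1.6 -0.4]
top BR [ 0.6 -1.9]
top tf [-0.  -0.8]
top tu [1.3 0.4]
top hf [-0.5 -0.2]
scene BL [ 1.  -0.7]
scene BR [-1.3  2.7]
scene tf [-0.3 -0.6]
scene tu [-1.2 -0.5]
wrist tf [-0.4  0.1]
wrist hf [ 0.5 -0. ]
wrist tu [-0.2 -0.5]
wrist hu [-0.1  0.6]
{'tf': array([555.7, 265.4, 254. ]), 'tu': array([ 531.8, -103.1,  254. ]), 'hf': array([593.6, 167.5, 220. ]), 'hu': array([635.8, -88.1, 220. ])}
```

Call:
{"name": "arm_command", "arguments": {"commands": [0.0365,-0.034,0,0,0,0,-1,0.0365,-0.034,0,0,0,0,-1,0.0365,-0.034,0,0,0,0,-1,0.0365,-0.034,0,0,0,0,-1,0.0365,-0.034,0,0,0,0,-1,0,0,0.03,0,0,-4.5,-1,0,0,0.05,0,0,0,-1,0,0,0.05,0,0,0,-1,0,0,0.025,0,0,0,-1,0,0,0,0,0,0,-1,0,0,0,0,0,0,-1]}}

```text
time_s: 3.58
position: [577.5, 273.8, 267.5]
ee_rot: [-3.088, -0.577, -0.003]
wrist_force: [-0.5, -0.0, 0.5]
opening: -0.002
```

```bash
python3 - <<'E'
from h import *
o=robot.observe(); print(o["position"],o["ee_rot"],o["wrist_force"],o["time_s"])
im=get_image("wrist"); save(im,"w2.png",(0,0,640,400),1)
print(proj(im,[[555.7,265.4,254],[555.7,265.4,220],o["position"]]))
E
```

```text
[577.48727924 273.84772191 267.49510665] [-3.08783091 -0.57692381 -0.00339607] [-0.45277149 -0.04534906  0.46128901] 3.575
[[328.39140653 283.41066573]
 [328.49318193 256.20236735]
 [328.25749274 259.14181109]]
```

View pics/w2.png

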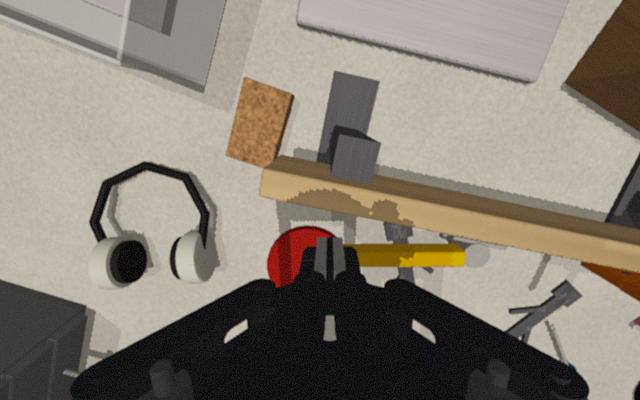

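The finger stands about 6 mm behind the pin; the wrist view has the pin hidden behind the shut fingers at (328,283). Now I lower it and make contact.

Call:
{"name": "arm_command", "arguments": {"commands": [0,0,0.015,0,0,0,-1,0,0,0.014,0,0,0,-1,0,0,0,0,0,0,-1,-0.002,0,0,0,0,0,-1,-0.002,0,0,0,0,0,-1,-0.002,0,0,0,0,0,-1,-0.002,0,0,0,0,0,-1,-0.002,0,0,0,0,0,-1,0,0,0,0,0,0,-1]}}

```text
time_s: 4.75
position: [566.9, 271.4, 237.5]
ee_rot: [-3.087, -0.58, -0.001]
wrist_force: [1.1, 1.5, 0.1]
opening: -0.004
```

Call:
{"name": "arm_command", "arguments": {"commands": [-0.0074,-0.0009,0,0,0,-4,-1,-0.0074,-0.0009,0,0,0,-4,-1,-0.0074,-0.0009,0,0,0,-4,-1,-0.0074,-0.0009,0,0,0,-4,-1,-0.0074,-0.0009,0,0,0,-4,-1]}}

```text
time_s: 5.38
position: [533.2, 256.6, 237.4]
ee_rot: [2.938, 1.11, 0.002]
wrist_force: [3.4, -0.3, -0.0]
opening: 0.001
```

Call:
{"name": "arm_command", "arguments": {"commands": [-0.0074,-0.0009,0,0,0,-4,-1,-0.0074,-0.0009,0,0,0,-4,-1,-0.0074,-0.0009,0,0,0,-4,-1,-0.0074,-0.0009,0,0,0,-4,-1,-0.0074,-0.0009,0,0,0,-4,-1,-0.0074,-0.0009,0,0,0,-4,-1,0,0,0,0,0,0,-1]}}

```text
time_s: 6.25
position: [500.2, 225.5, 237.2]
ee_rot: [2.646, 1.693, -0.001]
wrist_force: [0.5, -0.1, 0.4]
opening: 0.001
```

```bash
cat > st.py <<'E'
from h import *
import sys
from scipy.spatial.transform import Rotation as Ro
o=robot.observe(); R=Ro.from_rotvec(o["ee_rot"]).as_matrix(); psi=np.arctan2(R[1,0],R[0,0])
h=np.array([593.6,167.5]) if len(sys.argv)<2 or sys.argv[1]=="f" else np.array([635.8,-88.1])
r=(R.T@np.r_[o["position"][:2]-h,0])
print("t",o["time_s"],"pos",o["position"].round(1),"psi-yaw",round(psi-.163,3),"rel hinge in tool",r.round(1),"F tool",(R.T@o["wrist_force"]).round(2),"op",round(float(o["opening"]),3),"q",o["q"].round(2))
E
python3 st.py
```

```text
t 6.25 pos [500.2 225.5 237.2] psi-yaw 0.975 rel hinge in tool [  13.5 -109.1    0. ] F tool [ 0.15  0.45 -0.41] op 0.001 q [ 0.35  0.27  1.56 -0.    1.31  0.78]
```

Call:
{"name": "arm_command", "arguments": {"commands": [-0.0074,-0.0009,0,0,0,-4,-1,-0.0074,-0.0009,0,0,0,-4,-1,-0.0074,-0.0009,0,0,0,-4,-1,-0.0037,-0.0005,0,0,0,-2,-1,-0.0019,-0.0003,0,0,0,-1,-1,-0.0019,-0.0003,0,0,0,-1,-1,-0.0019,-0.0003,0,0,0,-1,-1]}}

```text
time_s: 7.12
position: [487.3, 197.4, 237.2]
ee_rot: [-2.365, -2.068, -0.001]
wrist_force: [0.9, 1.6, -0.2]
opening: 0.0
```

```bash
python3 st.py
```

```text
t 7.125 pos [487.3 197.4 237.2] psi-yaw 1.274 rel hinge in tool [  15.5 -109.3   -0. ] F tool [1.73 0.64 0.2 ] op 0.0 q [0.3  0.24 1.61 0.   1.29 0.44]
```

Call:
{"name": "arm_command", "arguments": {"commands": [-0.0019,-0.0003,0,0,0,-1,-1,-0.0019,-0.0003,0,0,0,-1,-1,-0.0019,-0.0003,0,0,0,-1,-1,-0.0019,-0.0003,0,0,0,-1,-1]}}

```text
time_s: 7.62
position: [485.1, 189.7, 237.1]
ee_rot: [-2.291, -2.149, -0.0]
wrist_force: [1.7, 1.3, 1.0]
opening: 0.002
```

Call:
{"name": "arm_command", "arguments": {"commands": [-0.0019,-0.0003,0,0,0,-1,-1,-0.0019,-0.0003,0,0,0,-1,-1]}}

```text
time_s: 7.88
position: [484.3, 186.0, 237.1]
ee_rot: [-2.253, -2.189, -0.0]
wrist_force: [1.6, 2.5, 0.1]
opening: -0.003
```

Call:
{"name": "arm_command", "arguments": {"commands": [-0.0019,-0.0003,0,0,0,-1,-1,-0.0019,-0.0003,0,0,0,-1,-1]}}

```text
time_s: 8.12
position: [483.6, 182.2, 237.1]
ee_rot: [-2.215, -2.228, 0.0]
wrist_force: [2.1, 1.8, 0.1]
opening: 0.006
```

```bash
python3 st.py
```

```text
t 8.125 pos [483.6 182.2 237.1] psi-yaw 1.414 rel hinge in tool [  15.3 -109.9    0. ] F tool [ 1.76  2.11 -0.07] op 0.006 q [0.28 0.23 1.63 0.   1.29 0.27]
```

Call:
{"name": "arm_command", "arguments": {"commands": [-0.0019,-0.0003,0,0,0,-1,-1,-0.0019,-0.0003,0,0,0,-1,-1]}}

```text
time_s: 8.38
position: [483.1, 178.4, 237.1]
ee_rot: [-2.175, -2.266, 0.0]
wrist_force: [1.6, 2.7, 0.5]
opening: -0.004
```

Call:
{"name": "arm_command", "arguments": {"commands": [-0.0019,-0.0003,0,0,0,-1,-1]}}

```text
time_s: 8.5
position: [482.8, 176.5, 237.1]
ee_rot: [-2.156, -2.285, 0.0]
wrist_force: [0.8, 2.4, 0.4]
opening: -0.002
```

Call:
{"name": "arm_command", "arguments": {"commands": [-0.0019,-0.0003,0,0,0,-1,-1]}}

```text
time_s: 8.62
position: [482.7, 174.5, 237.1]
ee_rot: [-2.136, -2.304, 0.0]
wrist_force: [2.1, 2.2, 1.6]
opening: 0.001
```

Call:
{"name": "arm_command", "arguments": {"commands": [-0.0019,-0.0003,0,0,0,-1,-1,-0.001,-0.0002,0,0,0,-0.5,-1]}}

```text
time_s: 8.88
position: [482.4, 171.6, 237.1]
ee_rot: [-2.106, -2.331, 0.0]
wrist_force: [1.7, 1.5, 1.7]
opening: -0.002
```

Call:
{"name": "arm_command", "arguments": {"commands": [-0.0019,-0.0003,0,0,0,-1,-1,-0.001,-0.0002,0,0,0,-0.5,-1]}}

```text
time_s: 9.12
position: [482.3, 170.0, 237.2]
ee_rot: [-2.074, -2.357, -0.003]
wrist_force: [1.7, 6.7, 0.3]
opening: -0.003
```

Call:
{"name": "arm_command", "arguments": {"commands": [-0.001,0,0,0,0,0,-1]}}

```text
time_s: 9.25
position: [482.3, 169.7, 237.2]
ee_rot: [-2.074, -2.356, -0.005]
wrist_force: [0.7, 9.7, 0.1]
opening: -0.004
```

Call:
{"name": "arm_command", "arguments": {"commands": [-0.001,0,0,0,0,0,-1,-0.0005,0,0,0,0,0,-1]}}

```text
time_s: 9.5
position: [482.3, 169.4, 237.3]
ee_rot: [-2.072, -2.355, -0.007]
wrist_force: [0.3, 11.7, -0.5]
opening: 0.003
```

Call:
{"name": "arm_command", "arguments": {"commands": [-0.001,0,0,0,0,0,-1,0,0,0,0,0,0,-1,0,0,0,0,0,0,-1,0,0,0,0,0,0,-1,0,0,0,0,0,0,-1,0,0,0,0,0,0,-1]}}

```text
time_s: 10.25
position: [482.4, 169.1, 237.3]
ee_rot: [-2.072, -2.355, -0.008]
wrist_force: [0.1, 12.5, -0.5]
opening: -0.003
```

```bash
python3 st.py
```

```text
t 10.25 pos [482.4 169.1 237.3] psi-yaw 1.536 rel hinge in tool [ 1.580e+01 -1.101e+02  1.000e-01] F tool [12.43  1.69  0.64] op -0.003 q [0.25 0.22 1.64 0.01 1.28 0.12]
```

Step 1 is done: the stop is at about 1.55 rad, held at 12.5 N for over 0.6 s. Now I back off and go over the template.

Call:
{"name": "arm_command", "arguments": {"commands": [0.008,0,0,0,0,0,-1,0.008,0,0,0,0,0,-1,0,0,-0.03,0,0,0,-1,0,0,-0.05,0,0,0,-0.06,0,0,-0.05,0,0,0,-0.06,-0.0471,0.0156,0,0,0,0,-0.06,-0.0471,0.0156,0,0,0,0,-0.06,-0.0471,0.0156,0,0,0,0,-0.06,-0.0471,0.0156,0,0,0,0,-0.06,-0.0471,0.0156,0,0,0,0,-0.06,-0.0471,0.0156,0,0,0,0,-0.06,0,0,0,0,0,0,-0.06]}}

```text
time_s: 11.75
position: [609.8, -91.0, 365.6]
ee_rot: [-2.081, -2.352, 0.005]
wrist_force: [0.6, 0.4, 0.1]
opening: 0.468
```

```bash
python3 st.py u; python3 - <<'E'
from h import *
import pickle
d={n:get_image(n) for n in("wrist","scene")}
pickle.dump(d,open("im2.pkl","wb"));im=d["wrist"]
print(proj(im,[[609.6,-89.4,278],[609.6,-89.4,260],[635.8,-88.1,220],[531.8,-103.1,254]]))
a=cv2.resize(im["color"][100:400,120:520],(800,600),interpolation=cv2.INTER_CUBIC); cv2.imwrite("pics/w3.png",a[...,::-1])
E
```

```text
t 11.75 pos [609.8 -91.  365.6] psi-yaw 1.53 rel hinge in tool [  0.3 -26.2   0.1] F tool [ 0.28  0.63 -0.15] op 0.468 q [-0.22  0.3   1.2  -0.    1.64 -0.34]
[[329.21543655 203.94743788]
 [329.2780561  197.67551614]
 [355.22550797 188.24826558]
 [241.85117224 200.09711211]]
```

View pics/w3.png

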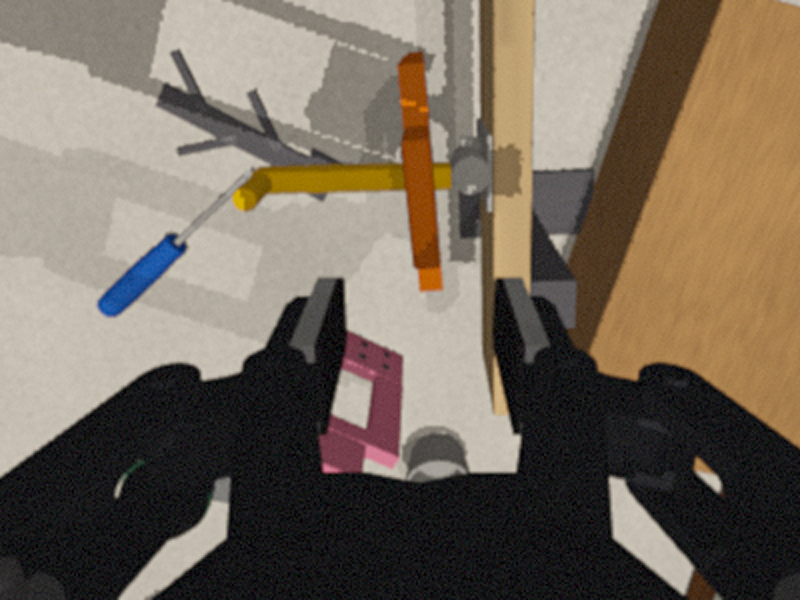

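The wrist view shows the tab top at crop (421,197), full image (330.5,198.5), yawed about 0.07 rad against the rail. The tip pin is at crop (245,195).

```bash
python3 - <<'E'
from h import *
import pickle
im=pickle.load(open("im2.pkl","rb"))["wrist"]
f=lambda u,v:(120+u/2,100+v/2)
for n,uv,z in(("c",f(421,197),278),("a",f(417,128),278),("b",f(427,267),278),("tip",f(245,200),254),("hinge",f(470,168),220)): print(n,atz(im,uv,z).round(1))
E
```

```text
c [610.1 -84.7 278. ]
a [605.  -56.8 278. ]
b [ 616.4 -114.9  278. ]
tip [ 532.4 -102.9  254. ]
hinge [634.9 -83.8 220. ]
```

Call:
{"name": "arm_command", "arguments": {"commands": [0.0044,0.001,0.02,0,0,-4.7,-0.06,0,0,0.04,0,0,0,-0.06,0,0,0.035,0,0,0,-0.06,0,0,0.02,0,0,0,-0.06,0,0,0,0,0,0,-0.06]}}

```text
time_s: 12.48
position: [607.6, -81.0, 250.5]
ee_rot: [-1.973, -2.439, 0.004]
wrist_force: [0.4, 0.4, 0.1]
opening: 0.465
```

```bash
python3 st.py u; python3 - <<'E'
from h import *
im=get_image("wrist")
a=cv2.resize(im["color"][150:350,220:440],(770,700),interpolation=cv2.INTER_CUBIC)[:600]; cv2.imwrite("pics/w4.png",a[...,::-1])
E
```

```text
t 12.475 pos [607.6 -81.  250.5] psi-yaw 1.619 rel hinge in tool [ 12.8 -26.1   0.1] F tool [ 0.3   0.5  -0.09] op 0.465 q [-0.2   0.35  1.4   0.    1.39 -0.41]
```

View pics/w4.png

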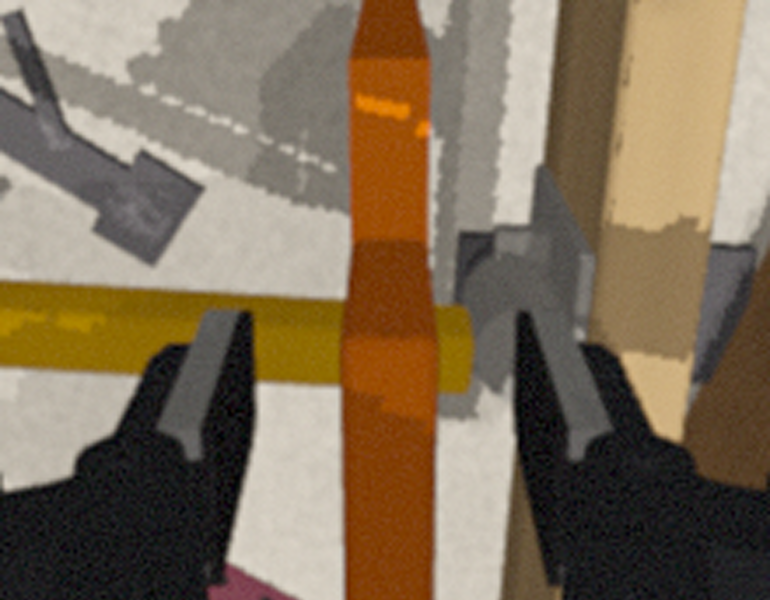

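The view shows the template parallel to the jaws and centred between them (crop x ≈ 390, jaw centre ≈ 385). I shift 4 mm along the tab and grip.

Call:
{"name": "arm_command", "arguments": {"commands": [-0.004,0,0,0,0,0,-0.06,0,0,0,0,0,0,-1,0,0,0,0,0,0,-1,0,0,0,0,0,0,-1,0,0,0,0,0,0,-1]}}

```text
time_s: 13.15
position: [610.9, -86.9, 253.3]
ee_rot: [1.977, 2.44, 0.001]
wrist_force: [-1.3, -0.3, 5.9]
opening: 0.132
```

```bash
python3 st.py u; python3 - <<'E'
from h import *
im=get_image("wrist"); o=robot.observe()
c=im["color"].astype(int); col=c[200:330,325:338].mean(1).astype(int)
print([(200+i,*col[i]) for i in range(0,130,2)])
print([proj(im,np.r_[o["position"][:2]+np.array([-.204,.979])*k,278])[0].round(1).tolist() for k in(15,20,25,28)], atz(im,(331,246.3),278))
E
```

```text
t 13.15 pos [610.9 -86.9 253.3] psi-yaw 1.617 rel hinge in tool [  6.3 -24.2  -0. ] F tool [-0.02 -1.32 -5.88] op 0.132 q [-0.21  0.35  1.4  -0.    1.39 -0.42]
[(200, np.int64(155), np.int64(78), np.int64(5)), (202, np.int64(156), np.int64(77), np.int64(4)), (204, np.int64(150), np.int64(73), np.int64(7)), (206, np.int64(119), np.int64(57), np.int64(8)), (208, np.int64(118), np.int64(56), np.int64(6)), (210, np.int64(118), np.int64(57), np.int64(6)), (212, np.int64(119), np.int64(58), np.int64(9)), (214, np.int64(120), np.int64(57), np.int64(9)), (216, np.int64(120), np.int64(55), np.int64(4)), (218, np.int64(121), np.int64(57), np.int64(6)), (220, np.int64(119), np.int64(56), np.int64(6)), (222, np.int64(121), np.int64(58), np.int64(7)), (224, np.int64(120), np.int64(57), np.int64(7)), (226, np.int64(120), np.int64(58), np.int64(8)), (228, np.int64(124), np.int64(59), np.int64(7)), (230, np.int64(147), np.int64(71), np.int64(3)), (232, np.int64(153), np.int64(75), np.int64(6)), (234, np.int64(156), np.int64(77), np.int64(6)), (236, np.int64(155), np.int64(76), np.int64(4)), (238, np
[... 1651 characters left out ...]
4(9)), (306, np.int64(129), np.int64(62), np.int64(5)), (308, np.int64(128), np.int64(61), np.int64(4)), (310, np.int64(128), np.int64(61), np.int64(3)), (312, np.int64(129), np.int64(62), np.int64(7)), (314, np.int64(128), np.int64(60), np.int64(3)), (316, np.int64(129), np.int64(61), np.int64(6)), (318, np.int64(129), np.int64(62), np.int64(5)), (320, np.int64(129), np.int64(62), np.int64(7)), (322, np.int64(129), np.int64(63), np.int64(9)), (324, np.int64(128), np.int64(61), np.int64(5)), (326, np.int64(128), np.int64(61), np.int64(7)), (328, np.int64(128), np.int64(61), np.int64(5))]
[[328.8, 254.2], [328.9, 243.5], [328.9, 232.6], [328.9, 226.0]] [607.91886609 -68.45057729 278.        ]
```

Call:
{"name": "arm_command", "arguments": {"commands": [0,0,-0.006,0,0,0,-1,0,0,-0.013,0,0,0,-1,0,0,-0.015,0,0,0,-1,0,0,-0.012,0,0,0,-1,0,0,0,0,0,0,-1]}}

```text
time_s: 13.82
position: [611.5, -86.9, 299.9]
ee_rot: [1.976, 2.439, 0.002]
wrist_force: [0.3, 0.1, -2.1]
opening: 0.134
```

```bash
python3 st.py u; python3 - <<'E'
from h import *
d={n:get_image(n) for n in("wrist","scene")}
s=cv2.resize(d["scene"]["color"][150:300,240:460],(660,450),interpolation=cv2.INTER_CUBIC)
cv2.imwrite("pics/s5.png",s[...,::-1])
E
```

```text
t 13.825 pos [611.5 -86.9 299.9] psi-yaw 1.617 rel hinge in tool [  6.2 -23.5  -0.1] F tool [0.06 0.28 2.07] op 0.134 q [-0.21  0.33  1.32  0.    1.49 -0.42]
```

View pics/s5.png

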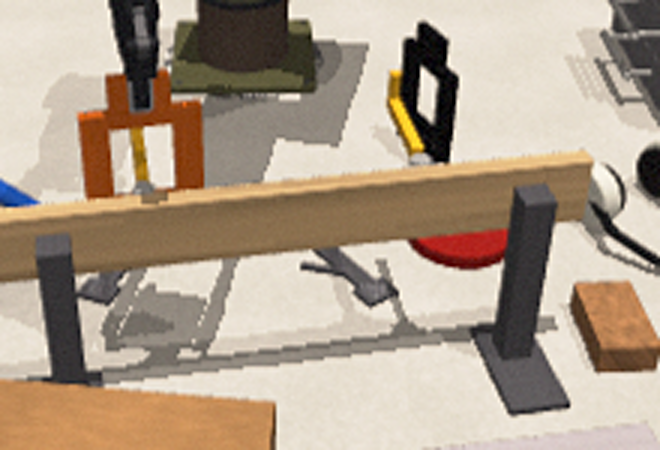

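The scene view shows the template lifted, its opening's top edge at crop (140,125), with the free arm out at (405,110). I check the height and work out the moves.

```bash
python3 - <<'E'
from h import *
im=get_image("scene"); 
for z in(262,267,272,277): print(z,proj(im,[[617.4,-87,z]])[0].round(1))
print(286.7,191.7)
c=im["color"][185:240,283:296].astype(int); print([(185+i,*c[i].mean(0).astype(int)) for i in range(0,14)])
yaw=.163; ux=np.array([np.cos(yaw),np.sin(yaw)]); uy=np.array([-ux[1],ux[0]])
hu=np.array([635.8,-88.1]); hf=np.array([593.6,167.5]); p=np.array([611.5,-86.9])
psi=1.78; X=np.array([np.cos(psi),np.sin(psi)]); Y=np.array([np.sin(psi),-np.cos(psi)])
af=1.547; u=-np.sin(af)*ux+np.cos(af)*uy
wp=[p, hu+(np.array([532.,-103.])-hu)/105*150, hf+u*150+uy*1.5]
for a,b in zip(wp,wp[1:]): print(b.round(1),"tool",(X@(b-a)).round(1),(Y@(b-a)).round(1))
E
```

```text
262 [286.5 195.3]
267 [286.4 193.7]
272 [286.3 192.1]
277 [286.2 190.6]
286.7 191.7
[(185, np.int64(76), np.int64(51), np.int64(38)), (186, np.int64(94), np.int64(68), np.int64(52)), (187, np.int64(116), np.int64(73), np.int64(47)), (188, np.int64(128), np.int64(63), np.int64(26)), (189, np.int64(131), np.int64(60), np.int64(18)), (190, np.int64(128), np.int64(57), np.int64(13)), (191, np.int64(135), np.int64(67), np.int64(27)), (192, np.int64(184), np.int64(147), np.int64(115)), (193, np.int64(209), np.int64(187), np.int64(148)), (194, np.int64(214), np.int64(193), np.int64(153)), (195, np.int64(212), np.int64(192), np.int64(152)), (196, np.int64(211), np.int64(189), np.int64(150)), (197, np.int64(208), np.int64(187), np.int64(147)), (198, np.int64(209), np.int64(189), np.int64(150))]
[ 487.5 -109.4] tool 3.8 -126.0
[444.8 148.2] tool 260.8 11.7
```

Call:
{"name": "arm_command", "arguments": {"commands": [0.0005,-0.015,0,0,0,0,-1,0.0006,-0.022,0,0,0,0,-1,0.0007,-0.022,0,0,0,0,-1,0.0007,-0.022,0,0,0,0,-1,0.0007,-0.022,0,0,0,0,-1,0.0006,-0.023,0,0,0,0,-1,0,0,0,0,0,0,-1]}}

```text
time_s: 14.85
position: [483.6, -109.1, 297.9]
ee_rot: [-1.978, -2.439, 0.002]
wrist_force: [0.7, -0.2, -2.7]
opening: 0.134
```

Call:
{"name": "arm_command", "arguments": {"commands": [0.02,0.001,0,0,0,0,-1,0.037,0.0017,0,0,0,0,-1,0.037,0.0017,0,0,0,0,-1,0.037,0.0017,0,0,0,0,-1,0.037,0.0017,0,0,0,0,-1,0.037,0.0017,0,0,0,0,-1,0.037,0.0017,0,0,0,0,-1,0.0185,0.0005,0,0,0,2.6,-1,0,0,0,0,0,0,-1,0,0,0,0,0,0,-1]}}

```text
time_s: 16.1
position: [443.8, 148.4, 298.0]
ee_rot: [2.031, 2.397, -0.001]
wrist_force: [0.2, 0.2, -2.4]
opening: 0.132
```

```bash
python3 st.py f; python3 - <<'E'
from h import *
import pickle
d={n:get_image(n) for n in("wrist","top","scene")}
pickle.dump(d,open("im6.pkl","wb"))
a=cv2.resize(d["wrist"]["color"][40:340,160:560],(800,600),interpolation=cv2.INTER_CUBIC); cv2.imwrite("pics/w6.png",a[...,::-1])
E
```

```text
t 16.1 pos [443.8 148.4 298. ] psi-yaw 1.573 rel hinge in tool [   5.8 -150.9    0. ] F tool [0.16 0.23 2.39] op 0.132 q [ 0.23  0.11  1.62 -0.    1.41  0.07]
```

View pics/w6.png

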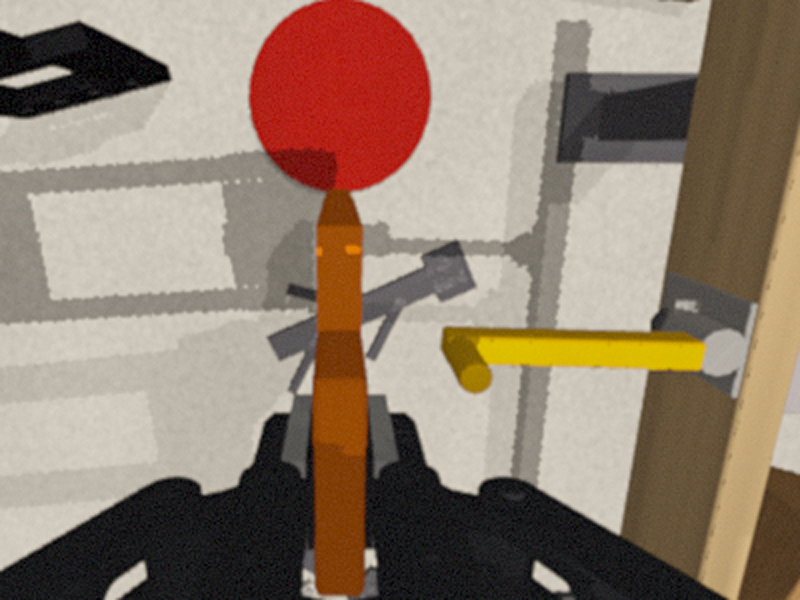

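The wrist view shows the free arm's tip at crop (476,377), full (398,228.5), and its hinge top at (724,352), full (522,216). The template is held square.

```bash
python3 - <<'E'
from h import *
import pickle
im=pickle.load(open("im6.pkl","rb"))["wrist"]
f=lambda u,v:(160+u/2,40+v/2)
t=atz(im,f(476,377),254); h=atz(im,f(724,352),220); print("tip",t.round(1),"hinge",h.round(1),np.linalg.norm((t-h)[:2]))
# plate top edge ends, rail top front edge pts
a=atz(im,f(757,305),220);b=atz(im,f(735,392),220); print("plate",a.round(1),b.round(1),np.arctan2(-(a-b)[0],(a-b)[1]), np.linalg.norm((a-b)[:2]))
e1=atz(im,f(798,240),220)
# tab top z = TCPz+27.. tab top +y edge
p=[443.8,148.4]; print("tab edge", proj(im,[[443.8-.163*26.5,148.4+.987*26.5,298-26.3+52]]), f(341,378))
print("panel edge u-range", f(341,225), proj(im,[[443.8-.163*53.5,148.4+.987*53.5,298-26.3+16]]))
E
```

```text
tip [490.1 154.3 254. ] hinge [595.6 168.3 220. ] 106.34741468702636
plate [601.3 188.8 220. ] [606.1 152.6 220. ] 0.13238765091769716 36.55022066699078
tab edge [[328.6023721 230.2827835]] (330.5, 229.0)
panel edge u-range (330.5, 152.5) [[328.8038953  152.96092504]]
```

Call:
{"name": "arm_command", "arguments": {"commands": [-0.0005,0.012,0,0,0,0,-1,-0.0005,0.02,0,0,0,0,-1,-0.0005,0.02,0,0,0,0,-1,-0.0006,0.02,0,0,0,0,-1,-0.0006,0.02,0,0,0,0,-1,-0.0006,0.02,0,0,0,0,-1,-0.0006,0.016,0,0,0,0,-1,0,0.01,0,0,0,0,-1,0,0,0,0,0,0,-1]}}

```text
time_s: 17.38
position: [579.6, 166.4, 297.1]
ee_rot: [-2.031, -2.393, 0.006]
wrist_force: [-2.9, -1.6, -1.0]
opening: 0.13
```

```bash
python3 st.py f
```

```text
t 17.375 pos [579.6 166.4 297.1] psi-yaw 1.571 rel hinge in tool [  1.2 -14.    0.1] F tool [-1.14 -3.12  1.03] op 0.13 q [ 0.21  0.31  1.35 -0.    1.48  0.05]
```

Call:
{"name": "arm_command", "arguments": {"commands": [0,0,0,0,0,0,-1,0,0,0,0,0,0,-1]}}

```text
time_s: 17.62
position: [579.5, 166.5, 297.5]
ee_rot: [-2.031, -2.395, 0.003]
wrist_force: [-3.3, -1.0, -4.5]
opening: 0.133
```

The template's lower bar is touching the barrel at this height (3 N). I back off 8 mm, lower to just above the bar, then go in.

Call:
{"name": "arm_command", "arguments": {"commands": [0,-0.005,0,0,0,0,-1,0,-0.005,0,0,0,0,-1,0,0,0.01,0,0,0,-1,0,0,0.012,0,0,0,-1,0,0,0.012,0,0,0,-1,0,0,0.003,0,0,0,-1,0,0,0,0,0,0,-1]}}

```text
time_s: 18.5
position: [570.8, 165.1, 260.5]
ee_rot: [-2.032, -2.395, 0.001]
wrist_force: [0.4, 0.6, -2.6]
opening: 0.129
```

```bash
python3 st.py f
```

```text
t 18.5 pos [570.8 165.1 260.5] psi-yaw 1.571 rel hinge in tool [  1.4 -22.9   0. ] F tool [0.48 0.54 2.63] op 0.129 q [0.21 0.32 1.43 0.   1.39 0.05]
```

Call:
{"name": "arm_command", "arguments": {"commands": [0,0.005,0,0,0,0,-1,0,0.005,0,0,0,0,-1,0,0.004,0,0,0,0,-1,0,0.003,0,0,0,0,-1,0,0,0,0,0,0,-1]}}

```text
time_s: 19.12
position: [587.9, 167.9, 261.1]
ee_rot: [2.032, 2.396, 0.0]
wrist_force: [-0.2, -0.3, -1.8]
opening: 0.137
```

Call:
{"name": "arm_command", "arguments": {"commands": [0,0.003,0,0,0,0,-1,0,0.0025,0,0,0,0,-1,0,0,0,0,0,0,-1]}}

```text
time_s: 19.5
position: [593.3, 168.8, 261.1]
ee_rot: [2.032, 2.395, 0.0]
wrist_force: [0.9, -0.1, -1.6]
opening: 0.13
```

Call:
{"name": "arm_command", "arguments": {"commands": [0,0,0.004,0,0,0,-1,0,0,0.004,0,0,0,-1,0,0,0.003,0,0,0,-1,0,0,0,0,0,0,-1]}}

```text
time_s: 20.0
position: [592.7, 168.7, 249.6]
ee_rot: [-2.032, -2.395, 0.001]
wrist_force: [0.2, -0.5, -2.4]
opening: 0.131
```

Call:
{"name": "arm_command", "arguments": {"commands": [0,0,0.0015,0,0,0,-1,0,0,0,0,0,0,-1]}}

```text
time_s: 20.25
position: [593.0, 168.8, 248.6]
ee_rot: [2.032, 2.396, -0.0]
wrist_force: [-0.7, 0.6, -1.9]
opening: 0.13
```

Call:
{"name": "arm_command", "arguments": {"commands": [0,0,0.001,0,0,0,-1,0,0,0,0,0,0,-1]}}

```text
time_s: 20.5
position: [593.0, 168.8, 247.6]
ee_rot: [-2.033, -2.395, 0.0]
wrist_force: [-0.7, -0.4, -3.2]
opening: 0.129
```

Call:
{"name": "arm_command", "arguments": {"commands": [0,0,0.0006,0,0,0,-1,0,0,0,0,0,0,-1]}}

```text
time_s: 20.75
position: [593.1, 168.8, 247.5]
ee_rot: [2.032, 2.395, 0.001]
wrist_force: [-0.7, 0.5, 0.5]
opening: 0.128
```

Call:
{"name": "arm_command", "arguments": {"commands": [0,0.0015,0,0,0,0,-1,0,0.0015,0,0,0,0,-1,0,0.001,0,0,0,0,-1,0,0,0,0,0,0,-1]}}

```text
time_s: 21.25
position: [596.4, 169.4, 247.4]
ee_rot: [-2.032, -2.395, 0.001]
wrist_force: [-6.0, -0.7, 5.4]
opening: 0.131
```

Call:
{"name": "arm_command", "arguments": {"commands": [0,0.001,0,0,0,0,-1,0,0,0,0,0,0,-1]}}

```text
time_s: 21.5
position: [597.5, 169.6, 247.4]
ee_rot: [-2.032, -2.395, 0.001]
wrist_force: [-4.9, -0.8, 4.6]
opening: 0.13
```

Call:
{"name": "arm_command", "arguments": {"commands": [0,0,-0.0008,0,0,0,-1,0,0,0,0,0,0,-1]}}

```text
time_s: 21.75
position: [598.6, 169.7, 247.5]
ee_rot: [2.032, 2.395, 0.001]
wrist_force: [-0.2, 0.8, -0.2]
opening: 0.127
```

Call:
{"name": "arm_command", "arguments": {"commands": [0,0.001,0,0,0,0,-1,0,0,0,0,0,0,-1]}}

```text
time_s: 22.0
position: [598.7, 169.8, 247.5]
ee_rot: [-2.032, -2.395, 0.001]
wrist_force: [-2.5, 0.5, -0.3]
opening: 0.133
```

Call:
{"name": "arm_command", "arguments": {"commands": [0,0.001,0,0,0,0,-1,0,0,0,0,0,0,-1]}}

```text
time_s: 22.25
position: [598.8, 169.8, 247.5]
ee_rot: [-2.031, -2.394, 0.003]
wrist_force: [-5.4, -0.6, 1.4]
opening: 0.127
```

The template is against the board and down in the notch. I relax and let go.

Call:
{"name": "arm_command", "arguments": {"commands": [0,-0.0015,0,0,0,0,-1,0,0,0,0,0,0,-1,0,0,0,0,0,0,-0.6,0,0,0,0,0,0,-0.06,0,0,0,0,0,0,-0.06,0,0,0,0,0,0,-0.06,0,0,0,0,0,0,-0.06]}}

```text
time_s: 23.12
position: [598.6, 169.7, 247.9]
ee_rot: [2.032, 2.395, 0.0]
wrist_force: [1.0, 0.3, -0.8]
opening: 0.468
```

```bash
python3 st.py f; python3 - <<'E'
from h import *
import pickle
d={n:get_image(n) for n in("wrist","scene")}
pickle.dump(d,open("im7.pkl","wb"))
a=cv2.resize(d["wrist"]["color"][130:330,200:460],(780,600),interpolation=cv2.INTER_CUBIC); cv2.imwrite("pics/w7.png",a[...,::-1])
E
```

```text
t 23.125 pos [598.6 169.7 247.9] psi-yaw 1.571 rel hinge in tool [1.4 5.3 0. ] F tool [0.17 1.05 0.78] op 0.468 q [ 0.21  0.37  1.39 -0.    1.38  0.04]
```

View pics/w7.png

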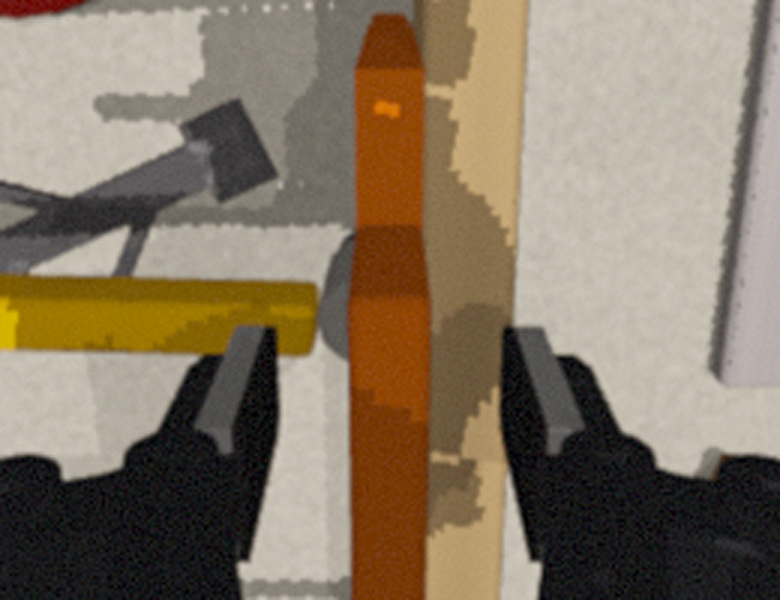

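The wrist view shows the template flush along the board at crop (390,300), behind the bar's shoulder, with the jaws open clear of it. I retract and go to the emptied arm.

Call:
{"name": "arm_command", "arguments": {"commands": [0,0,-0.01,0,0,0,-0.06,0,0,-0.03,0,0,0,-0.06,0,0,-0.04,0,0,0,-0.06,0,0,-0.03,0,0,0,-0.06,-0.0403,-0.0158,0,0,0,0,-1,-0.0403,-0.0158,0,0,0,0,-1,-0.0403,-0.0158,0,0,0,0,-1,-0.0403,-0.0158,0,0,0,0,-1,-0.0403,-0.0158,0,0,0,0,-1,-0.0403,-0.0158,0,0,0,0,-1,-0.0403,-0.0158,0,0,0,1.2,-1,0,0,0.03,0,0,0,-1]}}

```text
time_s: 24.72
position: [536.6, -130.3, 330.9]
ee_rot: [2.058, 2.364, 0.003]
wrist_force: [-0.7, 0.3, -0.6]
opening: 0.001
```

```bash
python3 st.py u; python3 - <<'E'
from h import *
d={n:get_image(n) for n in("wrist","scene")}
a=cv2.resize(d["wrist"]["color"][100:400,120:520],(600,450),interpolation=cv2.INTER_CUBIC)
b=cv2.resize(d["scene"]["color"][170:270,240:440],(300,150),interpolation=cv2.INTER_CUBIC)
b=cv2.copyMakeBorder(b,0,300,0,0,0); b[150:450]=cv2.resize(d["scene"]["color"][165:225,370:430],(300,300),interpolation=cv2.INTER_CUBIC)
cv2.imwrite("pics/w8.png",np.hstack([a,b[:, :200] if 0 else cv2.resize(b,(200,450)) if 0 else b])[:, :800][...,::-1])
W=d["wrist"]; print(proj(W,[[531.8,-103.1,254],[635.8,-88.1,220]]))
E
```

```text
t 24.725 pos [ 536.6 -130.3  330.9] psi-yaw 1.546 rel hinge in tool [ -28.1 -104.1   -0.5] F tool [ 0.4  -0.63  0.56] op 0.001 q [-0.31  0.21  1.41 -0.    1.51 -0.45]
[[326.88127406 175.17791776]
 [447.74731698 166.08895046]]
```

View pics/w8.png

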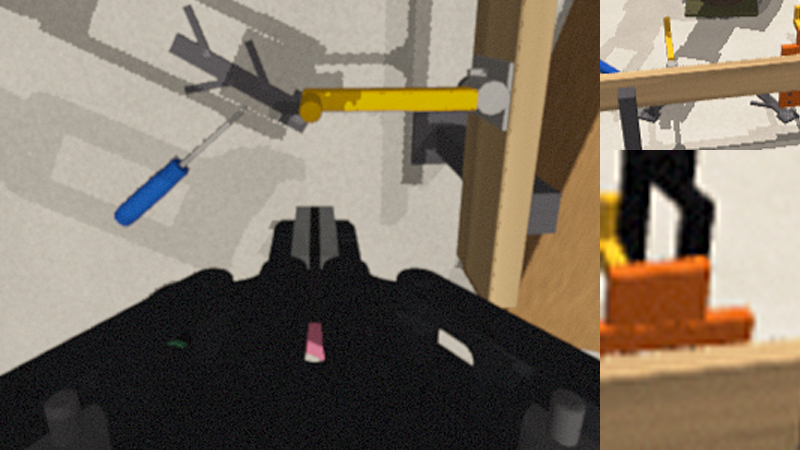

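The wrist view shows the emptied arm still out, tip at crop (311,110), within 2 px of the prediction, with the finger clear on its right. The scene insets show the template hanging level on the other hook.

Call:
{"name": "arm_command", "arguments": {"commands": [0,0,0.04,0,0,0,-1,0,0,0.035,0,0,0,-1,0,0,0.018,0,0,0,-1,0,0,0,0,0,0,-1,0.0035,0,0,0,0,0,-1,0.0035,0,0,0,0,0,-1,0.003,0,0,0,0,0,-1,0.002,0,0,0,0,0,-1]}}

```text
time_s: 25.82
position: [534.2, -115.2, 235.8]
ee_rot: [2.056, 2.372, 0.0]
wrist_force: [0.1, -2.4, 1.8]
opening: -0.001
```

```bash
python3 st.py u
```

```text
t 25.825 pos [ 534.2 -115.2  235.8] psi-yaw 1.551 rel hinge in tool [ -12.4 -104.4   -0.2] F tool [-2.43 -0.26 -1.8 ] op -0.001 q [-0.29  0.27  1.57 -0.    1.3  -0.43]
```

Call:
{"name": "arm_command", "arguments": {"commands": [0.003,-0.0004,-0.002,0,0,2,-1,0.0074,-0.0009,0,0,0,4,-1,0.0074,-0.0009,0,0,0,4,-1,0.0074,-0.0009,0,0,0,4,-1,0.0074,-0.0009,0,0,0,4,-1,0.0074,-0.0009,0,0,0,4,-1,0.0074,-0.0009,0,0,0,4,-1,0.0074,-0.0009,0,0,0,4,-1]}}

```text
time_s: 26.82
position: [532.2, -60.6, 236.9]
ee_rot: [2.603, 1.757, -0.0]
wrist_force: [1.5, -2.9, -0.7]
opening: -0.004
```

```bash
python3 st.py u
```

```text
t 26.825 pos [532.2 -60.6 236.9] psi-yaw 1.024 rel hinge in tool [-1.330e+01 -1.064e+02 -1.000e-01] F tool [-2.14  2.47  0.69] op -0.004 q [-0.19  0.25  1.59 -0.    1.3   0.19]
```

Call:
{"name": "arm_command", "arguments": {"commands": [0.0074,-0.0009,0,0,0,4,-1,0.0074,-0.0009,0,0,0,4,-1,0.0074,-0.0009,0,0,0,4,-1,0.0074,-0.0009,0,0,0,4,-1,0.0074,-0.0009,0,0,0,4,-1,0.0074,-0.0009,0,0,0,4,-1,0.0074,-0.0009,0,0,0,4,-1,0.0074,-0.0009,0,0,0,4,-1,0.0037,-0.0005,0,0,0,2,-1]}}

```text
time_s: 27.95
position: [562.6, -6.4, 236.8]
ee_rot: [3.003, 0.921, -0.002]
wrist_force: [-1.2, -3.3, 0.2]
opening: -0.001
```

```bash
python3 st.py u
```

```text
t 27.95 pos [562.6  -6.4 236.8] psi-yaw 0.432 rel hinge in tool [ -14.9 -108.7   -0. ] F tool [-2.79  2.05 -0.2 ] op -0.001 q [-0.09  0.29  1.54 -0.    1.32  0.89]
```

Call:
{"name": "arm_command", "arguments": {"commands": [0.0074,-0.0003,0,0,0,4,-1,0.0074,-0.0003,0,0,0,4,-1,0.0037,0,0,0,0,2,-1,0.0019,-0.0001,0,0,0,1,-1,0.0019,-0.0001,0,0,0,1,-1]}}

```text
time_s: 28.58
position: [580.9, 6.1, 236.6]
ee_rot: [-3.082, -0.603, 0.003]
wrist_force: [-2.3, 0.2, 0.9]
opening: 0.001
```

Call:
{"name": "arm_command", "arguments": {"commands": [0.0019,-0.0003,0,0,0,1,-1,0.0019,-0.0003,0,0,0,1,-1]}}

```text
time_s: 28.82
position: [584.8, 7.9, 236.6]
ee_rot: [-3.093, -0.549, 0.001]
wrist_force: [-2.4, 1.5, 0.4]
opening: 0.0
```

```bash
python3 st.py u
```

```text
t 28.825 pos [584.8   7.9 236.6] psi-yaw 0.188 rel hinge in tool [-1.490e+01 -1.076e+02  1.000e-01] F tool [-1.77 -2.26 -0.37] op 0.0 q [-0.06  0.32  1.49  0.    1.33  1.16]
```

Call:
{"name": "arm_command", "arguments": {"commands": [0.0019,-0.0003,0,0,0,1,-1,0.001,-0.0002,0,0,0,0.5,-1]}}

```text
time_s: 29.08
position: [587.7, 9.2, 236.6]
ee_rot: [-3.1, -0.509, 0.001]
wrist_force: [-3.1, 1.2, -0.2]
opening: 0.0
```

Call:
{"name": "arm_command", "arguments": {"commands": [0.0019,-0.0003,0,0,0,1,-1]}}

```text
time_s: 29.2
position: [589.4, 10.0, 236.7]
ee_rot: [-3.104, -0.481, 0.0]
wrist_force: [-3.6, 1.5, -0.8]
opening: 0.001
```

Call:
{"name": "arm_command", "arguments": {"commands": [0.0019,-0.0003,0,0,0,1,-1]}}

```text
time_s: 29.32
position: [591.2, 10.9, 236.7]
ee_rot: [-3.109, -0.454, 0.0]
wrist_force: [-2.8, 0.6, -0.7]
opening: 0.002
```

Call:
{"name": "arm_command", "arguments": {"commands": [0.0015,-0.0003,0,0,0,0.8,-1]}}

```text
time_s: 29.45
position: [592.6, 11.5, 236.7]
ee_rot: [3.112, 0.432, -0.0]
wrist_force: [-1.9, 0.7, -0.2]
opening: 0.0
```

Call:
{"name": "arm_command", "arguments": {"commands": [0.0019,-0.0003,0,0,0,1,-1]}}

```text
time_s: 29.58
position: [594.4, 12.2, 236.8]
ee_rot: [3.115, 0.405, 0.0]
wrist_force: [-3.7, 0.4, -0.1]
opening: -0.001
```

Call:
{"name": "arm_command", "arguments": {"commands": [0.0015,-0.0003,0,0,0,0.8,-1]}}

```text
time_s: 29.7
position: [595.4, 12.7, 236.7]
ee_rot: [3.118, 0.383, -0.001]
wrist_force: [-4.4, -0.3, -0.7]
opening: -0.003
```

```bash
python3 st.py u
```

```text
t 29.7 pos [595.4  12.7 236.7] psi-yaw 0.082 rel hinge in tool [ -14.8 -107.6   -0. ] F tool [-4.37 -0.73  0.73] op -0.003 q [-0.05  0.34  1.47 -0.    1.34  1.28]
```

Call:
{"name": "arm_command", "arguments": {"commands": [0.001,0,0,0,0,0,-1]}}

```text
time_s: 29.82
position: [595.6, 12.8, 236.5]
ee_rot: [3.117, 0.385, -0.004]
wrist_force: [-5.5, -0.7, 0.1]
opening: -0.001
```

Call:
{"name": "arm_command", "arguments": {"commands": [0.0005,0,0,0,0,0,-1]}}

```text
time_s: 29.95
position: [595.6, 12.9, 236.5]
ee_rot: [3.117, 0.385, -0.005]
wrist_force: [-5.8, -2.2, 1.8]
opening: -0.002
```

Call:
{"name": "arm_command", "arguments": {"commands": [0.001,0,0,0,0,0,-1,0,0,0,0,0,0,-1]}}

```text
time_s: 30.2
position: [595.8, 12.9, 236.4]
ee_rot: [3.117, 0.385, -0.008]
wrist_force: [-7.7, -1.2, 0.7]
opening: -0.003
```

Call:
{"name": "arm_command", "arguments": {"commands": [0.001,0,0,0,0,0,-1,0,0,0,0,0,0,-1]}}

```text
time_s: 30.45
position: [596.0, 13.0, 236.3]
ee_rot: [3.117, 0.385, -0.01]
wrist_force: [-8.3, -2.1, 2.0]
opening: 0.002
```

Call:
{"name": "arm_command", "arguments": {"commands": [0.001,0,0,0,0,0,-1,0.001,0,0,0,0,0,-1,0,0,0,0,0,0,-1]}}

```text
time_s: 30.82
position: [596.4, 13.1, 236.0]
ee_rot: [3.117, 0.384, -0.015]
wrist_force: [-13.0, -2.8, 3.9]
opening: -0.001
```

Call:
{"name": "arm_command", "arguments": {"commands": [0.001,0,0,0,0,0,-1,0,0,0,0,0,0,-1]}}

```text
time_s: 31.08
position: [596.6, 13.3, 235.9]
ee_rot: [3.117, 0.384, -0.018]
wrist_force: [-14.2, -3.0, 3.5]
opening: -0.003
```

Holding at about 14 N for over half a second, then I back off and lift.

Call:
{"name": "arm_command", "arguments": {"commands": [0,0,0,0,0,0,-1,0,0,0,0,0,0,-1,0,0,0,0,0,0,-1,0,0,0,0,0,0,-1,0,0,0,0,0,0,-1]}}

```text
time_s: 31.7
position: [596.6, 13.3, 235.9]
ee_rot: [3.117, 0.384, -0.017]
wrist_force: [-12.7, -3.5, 3.3]
opening: 0.001
```

Call:
{"name": "arm_command", "arguments": {"commands": [-0.004,0,0,0,0,0,-1,-0.008,0,0,0,0,0,-1,-0.01,0,0,0,0,0,-1,-0.01,0,-0.02,0,0,0,-1,-0.03,0,-0.04,0,0,0,-1,-0.03,0,-0.04,0,0,0,-1,-0.03,0,-0.04,0,0,0,-1,-0.03,0,-0.03,0,0,0,-1,0,0,0,0,0,0,-1,0,0,0,0,0,0,-1]}}

```text
time_s: 32.95
position: [454.8, -22.3, 406.5]
ee_rot: [3.118, 0.385, 0.002]
wrist_force: [0.9, 0.3, -0.9]
opening: 0.001
```

```bash
python3 st.py u; python3 - <<'E'
from h import *
d={n:get_image(n) for n in("wrist","scene")}
a=cv2.resize(d["wrist"]["color"][0:250],(640,250),interpolation=cv2.INTER_CUBIC)
b=cv2.resize(d["scene"]["color"][150:250,230:450],(640,291),interpolation=cv2.INTER_CUBIC)
cv2.imwrite("pics/w9.png",np.vstack([a,b])[...,::-1])
h=np.array([594.5,168,220]); ux=np.array([.987,.162,0]);uy=np.array([-.162,.987,0])
org=h+5*ux
S=d["scene"];W=d["wrist"]
t=.08; yaw=.163
tip=np.r_[635.8-105*np.sin(t+yaw),-88.1+105*np.cos(t+yaw),254]
print("pred wrist tab top ctr",proj(W,[org+[0,0,52],tip]),"scene tab top corners, panel shoulder", proj(S,[org+[0,0,52]+28*uy+6*ux,org+[0,0,52]-28*uy+6*ux,tip]))
E
```

```text
t 32.95 pos [454.8 -22.3 406.5] psi-yaw 0.083 rel hinge in tool [-159.6 -107.8   -0.2] F tool [ 0.98 -0.06  0.93] op 0.001 q [-0.14  0.04  1.43  0.    1.67  1.18]
pred wrist tab top ctr [[138.04667593 -36.01702993]
 [331.64248399  10.92634412]] scene tab top corners, panel shoulder [[391.97314702 187.99166702]
 [371.83677798 189.94210612]
 [324.02225781 196.08936136]]
```

View pics/w9.png

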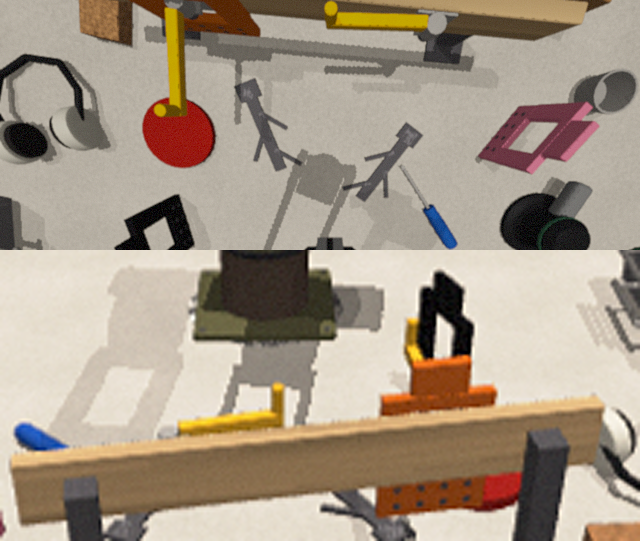

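The final view shows the template hanging level on the free hook. Its tab-top corners sit at about (371.6,188.5) and (391.6,186.8) in the scene image, within 1.5 px of the predicted home position. The emptied arm lies along the rail with its tip at wrist px (331,14), and the free arm is out. I hand in.

```bash
python3 -c "
from cell import robot
print(robot.hand_in())"
```

```text
the job is handed in; nothing more can be done
None
```

The template now hangs on the formerly folded hook, both hinges are set against their stops, and the job is handed in (no verdict reported) at about 33 s of the 72 s.

- **Free hook:** I pushed it out slowly with shut fingers until it stopped at about 1.55 rad. I leaned on it there with about 12.5 N for over half a second.
- **Template:** I moved it over and seated it in the notch, back against the board. On the way in, its lower bar touched the barrel of the free hook at about 3 N. I backed off, lowered it to just above the bar and went in cleanly.
- **Emptied hook:** I folded it to its stop at about 0.08–0.1 rad and pressed it with about 13–14 N for over half a second.

**Last checks:**
- The template's tab corners were within 1.5 px of the predicted home position, and it hangs level.
- The emptied hook's tip is an estimated 19–22 mm from the board, against a limit of 28 mm. It appeared about 3 px further out than I predicted, which is why I give a range.
- The free hook is still out, and the robot was clear and touching nothing. The bystanders in view look unmoved.
- No force reading on hooks or template went above about 15 N. These are wrist readings taken at the end of each move, so I did not see any brief peaks in between.

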